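Set the choke for a cold start

TASK

The engine on the test bench is to be started cold. Of the three slide controls on the bench, find the choke, the one with the flat upright paddle grip, and slide it fully home against the dark steel stop block at the end of its track, then let go. Leave the throttle (small ball grip) and the fuel slide (wide round disc grip) as they are set.

Things in the scene. Friction and masses are not known exactly. Their poses are not given: they have to be found in the camera images.
- choke (a joint): travel of the choke slide in m: 0 at the open end of its track, 0.080 at its end stop, where the grip meets the dark steel stop block (26 mm wide, 16 mm long, its top 34 mm above the bench). Starts between 0 and 0.030. It takes about 3 N to move and stays where it is left. The aluminium base is fixed to the bench, 50 mm wide, 130 mm long, 20 mm high.
- choke_grip (a point): centre of the top face of the choke's grip: a flat upright black paddle 36 mm wide across the track (point x), 12 mm thick along it (point y), 45 mm tall, top 65 mm above the bench; z up. It slides along +y to the stop block. +y points away from the robot, within 30 degrees. The three controls stand about 0.24 m apart, in any order; tools up to 30 mm high lie between.
- throttle_grip (a point): top of the throttle's grip: a black ball 31 mm across on a short stem, its top 65 mm above the bench, on the same kind of base and track, with the same axes. To be left where it is set.
- fuel_grip (a point): top of the fuel slide's grip: a black round disc 42 mm across and 14 mm thick on a short stem, its top 65 mm above the bench, on the same kind of base and track, with the same axes. To be left where it is set.
Things that resemble listed ones, but are neither listed nor needed, are in the scene too. What is shaped like the part that bears choke but green is not meant.

How it is judged:
By the outcome, as a careful person would: the job done as asked, in the order asked, and still so for the second after the job is handed in, with the robot touching nothing.
It also fails if it takes over 29 s, if anything falls off the work surface, if the arm or the gripper's body presses on something with over 40 N, if the wrist force passes 120 N, or if a joint passes its speed limit or range.

ROBOT

A 6-joint arm with a two-finger parallel gripper is mounted at the origin on the work surface. World frame = base frame: x ahead of the robot, y to its left, z up, the work surface at z = 0. Lengths are in m, angles in rad, forces in N, time in s.
With the tool pointing down it reaches from about 0.35 to 0.85 m from the base axis. Payload 8.1 kg.
Tool frame: the origin (TCP) lies midway between the tips of the shut fingers; the grasp point (between the pads) lies 19 mm behind it; z points along the fingers, y is the direction in which the jaws open and shut (so a half turn about z gives the same grasp; the last joint's range is limited). The gripper opens to 93 mm and grips with 3 to 60 N. Pads are 15 mm wide; open, the fingers measure 128 mm over their backs; the gripper's body (75 mm by 188 mm) begins 65 mm behind the grasp point.
Start: joints at [-1.314, 0.13, 1.488, -0, 1.523, -0.085], TCP at [0.201, -0.565, 0.219] pointing down, gripper open.
Joint ranges: [-2.96, 2.96], [-0.89, 2.26], [0.02, 2.5], [-1.34, 4.48], [0, 2.73], [-2.66, 2.66]. Speed limits (rad/s): [2.39, 2.39, 2.79, 3.14, 3.14, 3.14].

INTERFACE

Orientations are given as a unit quaternion [x, y, z, w].
In Python, from workcell import arm gives the robot as it stands.
- The arm moves only by the tool drive_tool, never from a script. Its argument "increments" is a list of rows, each a list of 2 entries, a list of its own where there are three numbers: the shift along the tool's x, y, z in units of 25 mm (1.0 is 25 mm), then the turn about the tool's z in units of 5 degrees (1.0 is 5 degrees). In form: [[[tx, ty, tz], spin], ...]. A call has 1 to 10 rows; each row shifts and turns the commanded pose from where the row before left it, along the tool's axes as they then stand; what a row does not reach is not made up. A row lasts 1/12 s, in which the tool goes at most 41.7 mm and 7.16 degrees, less where a joint would pass 70% of its speed; a pose out of reach is approached as far as the arm can. A call is refused whole if a number of a shift passes 1 or a number of a turn 1, either way. A call with a gripper value outside its range is refused whole. "jaw" is the closure, from 0 (fully open) to 1 (shut), set as the call begins (left out, the last holds). The fingers move at their own pace and stop on an object; "force" is the grip in N (left out, the last holds). Time passes only in rows, so rows that do not move let the fingers close. It gives the time, the measured TCP pose, the force and the opening at its end, in the units of the state.
- arm.get_obs(): the state, without advancing time (a new reading comes with each control period).
- arm.grab_frame(name): name is "side" or "top"; returns a dict with "image" (400x640x3 uint8, red, green, blue), "fx", "fy", "cx", "cy" (pixels), "D" ([k1, k2, p1, p2, k3] as OpenCV has them; the pictures are not rectified), "origin" and "attitude" of the camera in the world. Camera axes: x right, y up, looking along -z (the intrinsics and any distortion apply to the point x, -y, -z); pixel columns grow to the right and rows downward; lengths in m; the calibration is good to about 2 mm. A picture is of the moment at which its call begins. There is no depth.
- arm.sign_off(): hands the job in, once; it reports no verdict.
The state is a dict: "time_s": time; "joint_positions": joint angles; "joint_velocities": joint speeds; "joint_torque": joint torques, N m; "tool_pos": TCP position; "eef_rot": TCP orientation; "ft_force": force on the tool from outside, world axes, zero at the start; "moment": the same for the moment, N m; "finger_gap": opening from 0.0 (shut) to 1.0 (fully open).
Only numpy, scipy, OpenCV 4.12 (cv2) and the standard library are available. Lean on these libraries where they do the work, as an engineer would, in place of code of your own. Each camera call takes 0.05 s, during which the arm holds its last target. There are 200 camera calls.

## Working session

There is one attempt and no reset: what is moved stays moved. The work goes in short steps, Python scripts to look and compute and a tool call to move; the robot and the scene stay as the last step left them, time stands still between calls to the robot, and variables do not carry over. Pictures are saved under pics/ and viewed, on a budget of 10 in all, crops included, one or two more only if the job needs it, and the job is handed in when it is done.

Besides the shell and the picture viewer there is one more tool, called after "Call:" as name(argument=value, ...), one argument or row to a line, values as JSON. drive_tool: Moves the arm, as the interface text tells. Its arguments: {"type":"object","properties":{"increments":{"type":"array","items":{"type":"array"}},"jaw":{"type":"number"},"force":{"type":"number"}},"required":["increments"]}

```bash
mkdir -p pics; cat > h.py <<'E'
import numpy as np, cv2, pickle
from scipy.spatial.transform import Rotation as R
def grab(arm,n,f):
    d=arm.grab_frame(n); cv2.imwrite('pics/%s.png'%f,d['image'][:,:,::-1]); pickle.dump(d,open('pics/%s.pkl'%f,'wb')); return d
def rot(a):
    a=np.array(a,float); return a if a.shape==(3,3) else R.from_quat(a).as_matrix()
def ray(d,u,v):
    K=np.array([[d['fx'],0,d['cx']],[0,d['fy'],d['cy']],[0,0,1.]])
    p=cv2.undistortPoints(np.array([[[u,v]]],float),K,np.array(d['D'],float))[0,0]
    return np.array(d['origin']),rot(d['attitude'])@np.array([p[0],-p[1],-1])
def onz(d,u,v,z):
    o,r=ray(d,u,v); return o+r*(z-o[2])/r[2]
def proj(d,P):
    K=np.array([[d['fx'],0,d['cx']],[0,d['fy'],d['cy']],[0,0,1.]])
    q=rot(d['attitude']).T@(np.array(P)-np.array(d['origin'])); q=q*[1,-1,-1]
    return cv2.projectPoints(q.reshape(1,1,3),np.zeros(3),np.zeros(3),K,np.array(d['D'],float))[0].ravel()
E
python3 - <<'E'
from workcell import arm
from h import *
for n in('top','side'):
    d=grab(arm,n,n+'0'); print(n,d['origin'],d['attitude'],d['fx'],d['D'])
s=arm.get_obs(); print(s['time_s'],s['tool_pos'],s['eef_rot'],s['ft_force'])
E
```

```text
top [ 0.21536437 -0.06981177  1.43600762] [ 0.04271855 -0.05055184 -0.69488133  0.71607233] 469.7338718353018 [-0.10857563  0.          0.          0.          0.        ]
side [0.18492799 0.57191213 0.48448433] [-0.06677392  0.47673642  0.86662735 -0.13122752] 373.443520878664 [-0.04515573  0.          0.          0.          0.        ]
0.1 [ 0.2009961  -0.56479758  0.2177093 ] [ 9.85431474e-01  1.70070995e-01 -8.39081913e-05 -8.11698671e-04] [ 0.69227615 -0.2629578  -0.16608137]
```

View pics/top0.png

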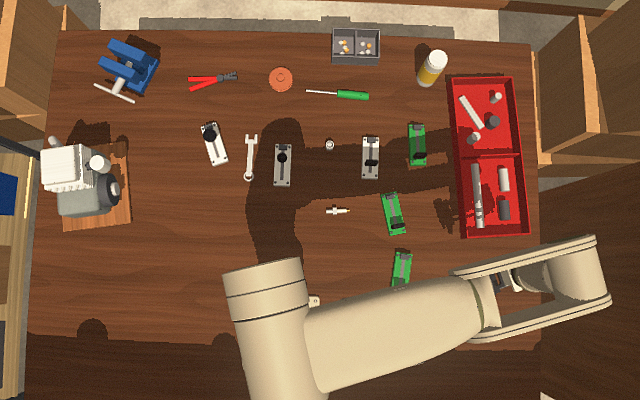

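View pics/side0.png

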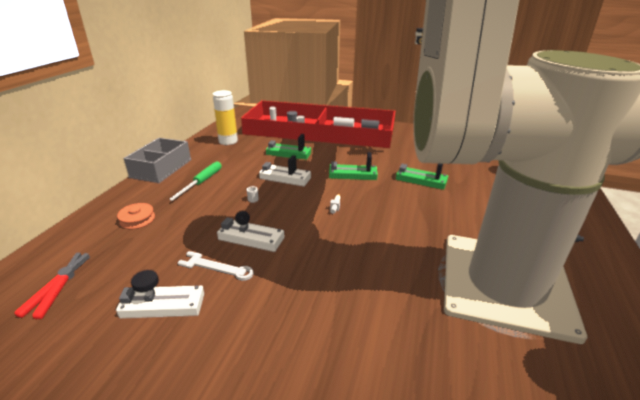

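The top view shows silver bases at (213,143) with the disc, (283,163) with the ball and (370,157) with the paddle. In the side view these are (160,298), (250,232) and (285,173). Candidates for the choke:
- Silver paddle: top (370,160), side (292,165). This is the one I choose.
- Green paddles: top (417,145), (394,213) and (402,268). Excluded by colour.

I'll check the choice in one close crop.

```bash
python3 - <<'E'
from h import *
a=cv2.imread('pics/top0.png')[125:195,340:440]; b=cv2.imread('pics/side0.png')[130:200,245:345]
c=np.hstack([cv2.resize(x,None,fx=4,fy=4,interpolation=cv2.INTER_CUBIC)for x in(a,b)])
cv2.imwrite('pics/crop0.png',c)
d=pickle.load(open('pics/top0.pkl','rb'))
im=d['image'].astype(int); m=(im.min(2)>110)&(im.max(2)-im.min(2)<40)
w=np.zeros_like(m); w[125:195,350:392]=1
m=(m&w).astype(np.uint8); m=cv2.morphologyEx(m,cv2.MORPH_CLOSE,np.ones((9,9)))
cs=cv2.findContours(m,0,2)[0]; c=max(cs,key=cv2.contourArea); r=cv2.minAreaRect(c); print(r)
P=np.array([onz(d,u,v,.02) for u,v in cv2.boxPoints(r)]); print(P.round(4))
E
```

```text
((370.1793518066406, 157.29928588867188), (15.749261856079102, 41.04457092285156), 1.9749338626861572)
[[ 0.4704 -0.2253  0.02  ]
 [ 0.6    -0.2279  0.02  ]
 [ 0.6    -0.277   0.02  ]
 [ 0.4703 -0.2738  0.02  ]]
```

View pics/crop0.png

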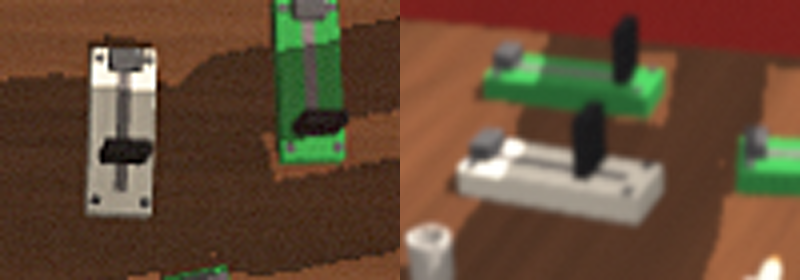

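The crop confirms it: silver base and black upright paddle at top (371,163), with the stop at the far end (371,140). The green look-alike is separate. The base measures 130 x 49 mm, as it should. Next I'll locate the paddle and the stop.

```bash
python3 - <<'E'
from h import *
d=pickle.load(open('pics/top0.pkl','rb')); s=pickle.load(open('pics/side0.pkl','rb'))
def blob(d,x0,x1,y0,y1,t):
    m=np.zeros((400,640),np.uint8); m[y0:y1,x0:x1]=(d['image'][y0:y1,x0:x1].max(2)<t)
    n,l,st,c=cv2.connectedComponentsWithStats(m); i=1+np.argmax(st[1:,4]); return (l==i),st[i]
m,st=blob(d,362,380,150,172,45); print('top',st)
far=st[1]; near=st[1]+st[3]; cx=st[0]+st[2]/2
for v,z in((far,.065),(near,.065),(near,.02)): print(z,onz(d,cx,v,z).round(4))
print('width',onz(d,st[0],far+2,.065)[1]-onz(d,st[0]+st[2],far+2,.065)[1])
m,st=blob(s,385-100,385-60+30,150,182,50) if 0 else blob(s,280,300,150,182,50); print('side',st)
ys,xs=np.nonzero(m); 
for u,v in((xs[ys<ys.min()+2].mean(),ys.min()),): print('side top',u,v,onz(s,u,v,.065).round(4))
# candidates: predicted side px of paddle top corners for centre c
a=np.array([1,-.022,0]);b=np.array([.022,1,0])
for x in(.50,.51,.52,.53):
    c=np.array([x,-.251-.022*(x-.535),.065])
    print(x,[proj(d,c+i*.006*a+j*.018*b).round(1).tolist() for i in(-1,1) for j in(-1,1)],[proj(s,c+i*.006*a+j*.018*b).round(1).tolist() for i in(-1,1) for j in(-1,1)])
E
```

```text
top [365 160  13   6  67]
0.065 [ 0.5164 -0.2492  0.065 ]
0.065 [ 0.4982 -0.2494  0.065 ]
0.02 [ 0.5075 -0.2553  0.02  ]
width 0.038989822311217004
side [288 156   8  18 114]
side top 293.0 156 [ 0.5122 -0.2611  0.065 ]
0.5 [[377.7, 167.7], [365.7, 167.1], [377.8, 163.8], [365.8, 163.1]] [[300.6, 155.9], [295.5, 161.6], [296.3, 155.2], [291.2, 160.9]]
0.51 [[377.8, 164.4], [365.8, 163.8], [377.9, 160.5], [366.0, 159.8]] [[297.0, 155.3], [291.9, 161.0], [292.8, 154.7], [287.5, 160.3]]
0.52 [[377.9, 161.1], [365.9, 160.5], [378.0, 157.2], [366.1, 156.6]] [[293.5, 154.8], [288.3, 160.4], [289.3, 154.1], [283.9, 159.8]]
0.53 [[378.0, 157.9], [366.0, 157.2], [378.1, 154.0], [366.2, 153.3]] [[290.0, 154.3], [284.6, 159.9], [285.8, 153.6], [280.3, 159.2]]
```

Call:
drive_tool(
  increments=[
    [[0.8,-0.8,0],0.85],
    [[0.8,-0.8,0],0.85],
    [[0.8,-0.8,0],0.85],
    [[0.8,-0.8,0],0.85],
    [[0.8,-0.8,0],0.76],
    [[0.8,-1,0],0],
    [[0.8,-1,0],0],
    [[0.8,-1,0],0],
    [[0.5,-1,0],0],
    [[0,0,0],0],
  ],
  jaw=1,
  force=20,
)

```text
time_s: 0.93
tool_pos: [0.3563, -0.3462, 0.2182]
eef_rot: [1.0, -0.009, 0.0, -0.001]
ft_force: [-0.2, 0.4, -0.7]
finger_gap: 0.333
```

Call:
drive_tool(
  increments=[
    [[0.85,-0.8,0],0],
    [[0.85,-0.8,0],0],
    [[0.85,-0.8,0],0],
    [[0.85,-0.8,0.5],0],
    [[0.75,-0.72,0.9],0],
    [[0,0,1],0],
    [[0,0,1],0],
    [[0,0,1],0],
    [[0,0,0],0],
    [[0,0,0],0],
  ],
)

```text
time_s: 1.77
tool_pos: [0.4585, -0.2538, 0.1072]
eef_rot: [1.0, -0.011, -0.002, -0.001]
ft_force: [0.3, 0.4, -1.4]
finger_gap: 0.008
```

```bash
python3 - <<'E'
from workcell import arm
from h import *
s=grab(arm,'side','side1'); t=grab(arm,'top','top1'); o=arm.get_obs(); print(o['time_s'],o['tool_pos'],o['finger_gap'])
a=t['image'][105:205,300:440]; b=s['image'][120:190+30,235:375]
cv2.imwrite('pics/crop1.png',np.hstack([cv2.resize(x,(560,400)if 0 else(400,286),interpolation=cv2.INTER_CUBIC)for x in(a,b)])[:,:,::-1])
E
```

```text
1.8667 [ 0.46059794 -0.25519067  0.11024197] 0.005501120480202107
```

View pics/crop1.png

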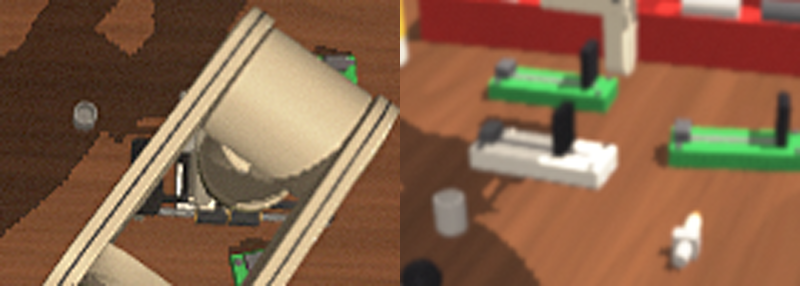

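The side view shows the shut fingertip at crop (622,72), behind and above the choke paddle at crop (563,128). The silver base is clear. I'll go down behind the paddle.

Call:
drive_tool(
  increments=[
    [[0,-0.18,0.9],0],
    [[0,0,0.9],0],
    [[0,0,0.85],0],
    [[0,0,0],0],
    [[0,0,0],0],
  ],
)

```text
time_s: 2.28
tool_pos: [0.4602, -0.2502, 0.0433]
eef_rot: [1.0, -0.011, -0.0, -0.0]
ft_force: [0.0, 0.2, 0.8]
finger_gap: 0.006
```

```bash
python3 - <<'E'
from workcell import arm
from h import *
s=grab(arm,'side','side2'); o=arm.get_obs(); print(o['time_s'],o['tool_pos'],o['ft_force'])
print(proj(s,[.46,-.25,.043]))
cv2.imwrite('pics/crop2.png',cv2.resize(s['image'][130:200,255:355],(600,420),interpolation=cv2.INTER_CUBIC)[:,:,::-1])
E
```

```text
2.3333 [ 0.46110167 -0.25071768  0.04441702] [-0.61805747 -0.14595326  0.86329519]
[310.62769009 168.13651067]
```

View pics/crop2.png

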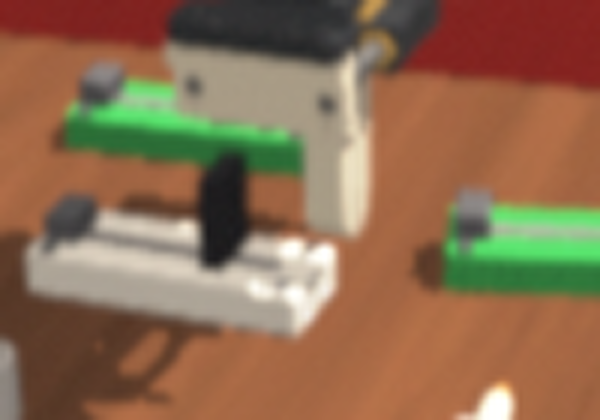

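The finger, at crop (335,180), is behind the paddle at (222,210) and in line with it. Pushing now.

Call:
drive_tool(
  increments=[
    [[0.4,0,0],0],
    [[0.4,0,0],0],
    [[0.35,0,0],0],
    [[0.35,0,0],0],
    [[0.35,0,0],0],
    [[0.35,0,0],0],
    [[0.35,0,0],0],
    [[0.3,0,0],0],
    [[0.2,0,0],0],
    [[0,0,0],0],
  ],
)

```text
time_s: 3.17
tool_pos: [0.5374, -0.2514, 0.0422]
eef_rot: [1.0, -0.01, 0.0, -0.0]
ft_force: [0.2, -0.2, -0.2]
finger_gap: 0.008
```

Call:
drive_tool(
  increments=[
    [[0.15,0,0],0],
    [[0.15,0,0],0],
    [[0.1,0,0],0],
    [[0.1,0,0],0],
  ],
)

```text
time_s: 3.5
tool_pos: [0.5486, -0.2515, 0.042]
eef_rot: [1.0, -0.011, -0.0, -0.0]
ft_force: [-2.0, 0.4, -1.2]
finger_gap: 0.003
```

```bash
python3 - <<'E'
from workcell import arm
from h import *
s=grab(arm,'side','side3'); o=arm.get_obs(); print(o['time_s'],o['tool_pos'],o['ft_force'])
cv2.imwrite('pics/crop3.png',cv2.resize(s['image'][130:200,245:345],(600,420),interpolation=cv2.INTER_CUBIC)[:,:,::-1])
E
```

```text
3.55 [ 0.54899019 -0.25153826  0.0420584 ] [-1.81418168  1.06217325 -0.64233215]
```

View pics/crop3.png

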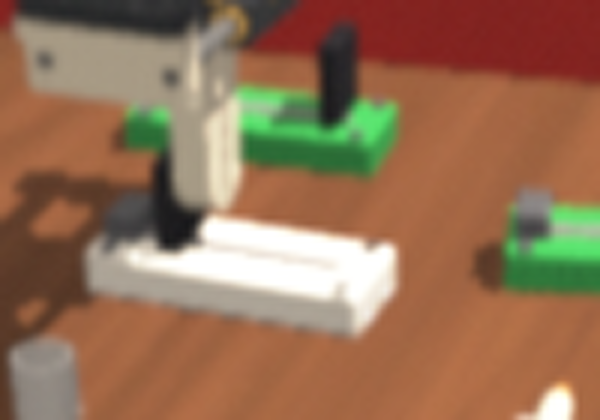

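The paddle, at crop (172,205), is moving ahead of the finger and is close to the stop block at (130,225). I'll continue in small steps and watch the force.

Call:
drive_tool(
  increments=[
    [[0.1,0,0],0],
    [[0.1,0,0],0],
    [[0.1,0,0],0],
    [[0.1,0,0],0],
  ],
)

```text
time_s: 3.88
tool_pos: [0.5588, -0.2518, 0.0421]
eef_rot: [1.0, -0.011, -0.0, -0.0]
ft_force: [-2.5, 1.1, -2.2]
finger_gap: 0.007
```

Call:
drive_tool(
  increments=[
    [[0.08,0,0],0],
    [[0.08,0,0],0],
  ],
)

```text
time_s: 4.05
tool_pos: [0.5601, -0.2518, 0.0421]
eef_rot: [1.0, -0.011, -0.003, -0.001]
ft_force: [-25.0, 2.6, 16.3]
finger_gap: 0.004
```

The force jumped to 25 N while the advance stalled, so the slide is on its end stop. I'll back straight off and lift.

Call:
drive_tool(
  increments=[
    [[-0.3,0,0],0],
    [[-0.8,0,0],0],
    [[-0.8,0,0],0],
    [[0,0,-1],0],
    [[0,0,-1],0],
    [[-0.6,0,-1],0],
    [[-0.8,0,-1],0],
    [[-0.8,0,-1],0],
    [[-0.8,0,0],0],
    [[0,0,0],0],
  ],
)

```text
time_s: 4.88
tool_pos: [0.4401, -0.2506, 0.1704]
eef_rot: [1.0, -0.011, 0.002, 0.002]
ft_force: [-0.9, 0.3, -0.5]
finger_gap: 0.002
```

```bash
python3 - <<'E'
from workcell import arm
from h import *
s=grab(arm,'side','side4'); t=grab(arm,'top','top4'); o=arm.get_obs(); print(o['time_s'],o['tool_pos'],o['ft_force'])
f=lambda x:cv2.resize(x,(400,280),interpolation=cv2.INTER_CUBIC)
cv2.imwrite('pics/crop4.png',np.hstack([f(s['image'][130:200,245:345]),f(t['image'][110:194,180:300]), ])[:,:,::-1])
t0=pickle.load(open('pics/top0.pkl','rb')); s0=pickle.load(open('pics/side0.pkl','rb'))
def c(d,x0,x1,y0,y1):
    y,x=np.nonzero(d['image'][y0:y1,x0:x1].max(2)<40); return (x0+x.mean()).round(1),(y0+y.mean()).round(1),len(x)
for n,b in(('disc',(130,160,268,292)),('ball',(234,252,208,224))): print(n,c(s0,*b),c(s,*b))
E
```

```text
4.9833 [ 0.44104892 -0.24989292  0.16825601] [ 0.30080273 -0.97594106 -0.35466277]
disc (np.float64(143.6), np.float64(287.4), 80) (np.float64(140.8), np.float64(288.5), 49)
ball (np.float64(242.3), np.float64(217.5), 124) (np.float64(242.2), np.float64(217.5), 124)
```

View pics/crop4.png

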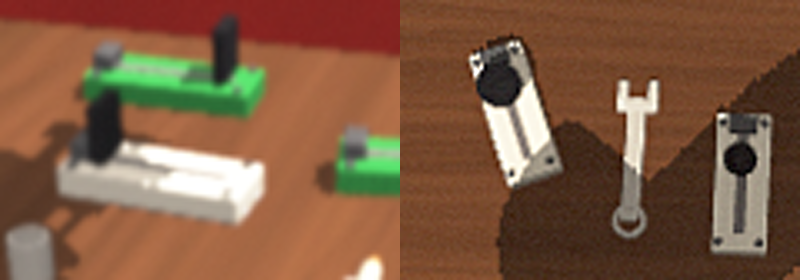

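The paddle, at crop (105,125), stands against the stop block at (80,150), and the gripper is clear. The ball hasn't moved. The disc mask changed only in its shaded pixels, because the arm's shadow moved, and the disc still sits where it was on its track.

```bash
python3 - <<'E'
from workcell import arm
print(arm.sign_off())
E
```

```text
the job is handed in; nothing more can be done
None
```

I slid the choke (black paddle on the silver base) home to its stop block, pushing with the shut fingers. Then I backed off, lifted clear and handed the job in at about 5 s.

- **At the stop:** the push took about 2–3 N along the track. The wrist force then rose to 25 N and the advance stalled. The last side picture shows the paddle against the block with the robot clear of it.
- **Throttle (ball):** its position in the side picture is the same before and after, to within 0.1 px.
- **Fuel slide (disc):** my before-and-after check disagreed, with the mask centre shifting about 3 px and fewer dark pixels counted. I put this down to the arm's shadow having moved. The arm never went near the disc, and it looks unmoved in the pictures, but I did not measure it again.

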